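# Clamp a sample vial in the hand-cranked cam clamp

## Robot

A 7-joint arm with a two-finger parallel gripper is mounted at the origin on a cart in front of the work surface, level with it; the furniture and walls round the work are solid. World frame = base frame: x ahead of the robot, y to its left, z up, the work surface at z = 0. Lengths are in m, angles in rad, forces in N, time in s.
With the tool pointing down it reaches from about 0.4 to 0.875 m from the base axis. Payload 19.3 kg.
Tool frame: the origin (TCP) lies at the very end of the fingers, on their centre line; the grasp point (between the pads) lies 19 mm behind it; z points along the fingers, y is the direction in which the jaws open and shut (so a half turn about z gives the same grasp; the last joint's range is limited). The gripper opens to 85 mm and grips with 20 to 120 N. Pads are 22 mm wide; open, the fingers measure 114 mm over their backs; the gripper's body (76 mm by 85 mm) begins 54 mm behind the grasp point. The pads swing forward as they close: fully open they stand 13 mm farther back than shut.
Start: joints at [-1.202, 0.521, -0.036, 1.599, 0.021, 1.021, -0.113], TCP at [0.266, 0.566, 0.211] pointing down, gripper open.
Joint ranges: [-2.91, 2.91], [-0.3, 2.13], [-1.5, 1.42], [0.17, 2.43], [-1.26, 4.41], [0.16, 1.93], [-2.52, 2.52]. Speed limits (rad/s): [1.89, 1.89, 2.39, 2.39, 3.01, 3.01, 3.01].

## Interface

Orientations are given as [roll, pitch, yaw] about the fixed x, y, z axes, in that order (R = Rz(yaw) Ry(pitch) Rx(roll)).
In Python, from workcell import bot, grab_frame, calibration, workorder gives the robot as it stands.
- The arm moves only by the tool move_arm, never from a script. Its arguments are lists of equal length, an entry for each row: "jaw": the closure in counts, from 0 (fully open) to 255 (shut); "dp": the shift along the tool's x, y, z in units of 800 mm (1.0 is 800 mm), a list of three; "rotation": the turn, a rotation vector about the tool's x, y, z in units of pi rad (1.0 is pi rad), a list of three. In form: {"jaw": [jaw, ...], "dp": [[dx, dy, dz], ...], "rotation": [[rx, ry, rz], ...]}. A call has 1 to 10 rows; each row shifts and turns the commanded pose from where the row before left it, along the tool's axes as they then stand; what a row does not reach is not made up. A row lasts 1/8 s, in which the tool goes at most 62.5 mm and 10.7 degrees, less where a joint would pass 70% of its speed; a pose out of reach is approached as far as the arm can. A call with a number of a shift or a turn outside -1 to 1 is refused whole. A call with a gripper value outside its range is refused whole. The fingers move at their own pace and stop on an object; "squeeze" is the grip in N (left out, the last holds). Time passes only in rows, so rows that do not move let the fingers close. It gives the time, the measured TCP pose, the force and the opening at its end, in the units of the state.
- bot.observe(): the state, without advancing time (a new reading comes with each control period).
- grab_frame(name): name is "side" or "top" or "wrist"; returns the picture (480x640x3 uint8, blue, green, red); there is no depth.
- calibration(name): a dict with "camera_matrix" (3x3 intrinsics, pixels), "T" (4x4, takes a point from camera to world coordinates). Camera axes: x right, y down, z forward; pixel columns grow to the right and rows downward; lengths in m; the calibration is good to about 2 mm. A picture is of the moment at which its call begins: read the wrist's pose just before it. calibration takes no time and is no camera call; for the wrist camera it gives the pose at the moment of the call.
- workorder.job_done(): hands the job in, once; it reports no verdict.
The state is a dict: "clock": time; "qpos": joint angles; "qd": joint speeds; "joint_efforts": joint torques, N m; "position": TCP position; "tool_rot": TCP orientation; "force": force on the tool from outside, world axes, zero at the start; "moment": the same for the moment, N m; "grip_width": finger opening in m.
Only numpy, scipy, OpenCV 4.12 (cv2) and the standard library are available. Lean on these libraries where they do the work, as an engineer would, in place of code of your own. Each camera call takes 0.05 s, during which the arm holds its last target. There are 200 camera calls.

## Task

Stand the small sample vial upright in the V-shaped nest of the cam clamp and let it go. Then crank the clamp clockwise (seen from above), without forcing the knob, until the follower rests in the cam's flat dwell just past the top of the rise, where the load on the crank falls away; let go of the knob there, so that the vial stays firmly clamped. Leave the other things on the bench alone.

Things in the scene. Friction and masses are not known exactly. Their poses are not given: they have to be found in the camera images.
- vial: Sample vial standing on the bench: clear glass-like cylinder 22 mm in diameter and 46 mm high, with a grey cap 16 mm in diameter above it; 54 mm high in all. Origin: centre of its underside; z is its axis. 30 g.
- cam_clamp: Manual cam clamp, fixed to the bench; place and yaw differ each time. Aluminium base plate 215 x 92 x 12 mm, x from -60 to +155 mm in its frame. Origin: on the crank shaft's vertical axis, at the height of the bench. Along its +x axis follow crank shaft with plate cam, follower roller, plunger guide (top at z = 39 mm), sprung pad, V nest. +y is the side the knob passes.
- cam_axis (a point): The shaft's axis at cam height (26 mm). The cam turns with the crank, but its setting on the shaft differs by up to 0.6 rad either way and is not measured. Turned clockwise, the roller meets a low round part, a long rise, the flat dwell (0.42 rad long), then a fall on which the clamp opens again. The dwell's middle comes at a crank angle between 1.6 and 2.8 rad.
- guide (a point): Middle of the fixed plunger guide, 68 mm from the shaft. Push needed along the circle at the knob: about 1 N on the low part; on the rise, when the pad pinches the vial, about 3 N, growing to about 7 N at the top of the rise; about 1 N or less in the dwell. Let go on the rise, the crank is driven back; on the fall it is driven on; in the dwell it stays.
- nest (a point): Centre of the vial's underside when clamped: on the base plate (z = 12 mm), 115 mm from the shaft along the clamp's +x. The V nest: two grey walls at 45 degrees, top at z = 34 mm, open towards the pad; axes as the clamp's. The drawn-back pad leaves 8 mm of play from here towards the shaft; stood about 4 mm short of this point the vial clears walls and pad, and the pad pushes it home.
- pad: Black rubber pad at the plunger's end, 6 x 26 x 14 mm, face towards the nest. Origin: centre of its front face, 26 mm above the bench; x as the clamp's. Drawn back, the face is 96 mm from the shaft; once it has met the clamped vial (104 mm from the shaft) it stands still while the spring behind it is compressed, so its place does not show the dwell.
- knob: Grey upright cylindrical knob of the crank, 19 mm in diameter and 38 mm high, from z = 51.5 to 89.5 mm above the bench, 50 mm from the shaft's axis; it spins freely on its pin, so the hand need not turn with the crank. A light grip of 20 to 40 N holds it; more than 150 N of finger contact in all (grip of both fingers and push added up) is too much. Origin: centre of its underside.
- crank (a joint): Crank angle, rad: 0 with the knob on the clamp's -x side of the shaft, growing clockwise seen from above (via the clamp's +y side). It starts within 0.25 of 0; stops at -0.5 and 3.4.
- tape_roll: Bystander: roll of white tape 66 mm across, 20 mm high, lying flat. Origin: centre of its underside.
- petri_dish: Bystander: closed petri dish 57 mm across, 14 mm high. Origin: centre of its underside.
- reagent_bottle: Bystander: amber bottle 49 mm across, 111 mm high. Origin: centre of its underside.
- hex_key: Bystander: bent steel hex key 24 x 77 x 5 mm, lying flat. Origin: centre of its underside.
There are look-alikes about, which are no part of the job. Of the things shaped like the vial, the clear one is meant.

How it is judged:
By the outcome, as a careful person would: the job done as asked, in the order asked, and still so for the second after the job is handed in, with the robot touching nothing.
It also fails if it takes over 72 s, if anything falls off the work surface, if the arm or the gripper's body presses on something with over 40 N, if the wrist force passes 120 N, or if a joint passes its speed limit or range.

## Working session

There is one attempt and no reset: what is moved stays moved. The work goes in short steps, Python scripts to look and compute and a tool call to move; the robot and the scene stay as the last step left them, time stands still between calls to the robot, and variables do not carry over. Pictures are saved under pics/ and viewed, about 8 in all and at most 12, crops included, and the job is handed in when it is done.

Besides the shell and the picture viewer there is one more tool, called after "Emit:" by a JSON object that holds its "fn" and its "kwargs". move_arm: Moves the arm, as the interface text tells. Shifts and turns lie within -1 to 1; 1 stands for 800 mm of shift or pi rad of turn. Its arguments: {"type":"object","properties":{"jaw":{"type":"array","items":{"type":"number"}},"dp":{"type":"array","items":{"type":"array","items":{"type":"number","minimum":-1,"maximum":1}}},"rotation":{"type":"array","items":{"type":"array","items":{"type":"number","minimum":-1,"maximum":1}}},"squeeze":{"type":"number"}},"required":["jaw","dp","rotation"]}

```bash
mkdir -p pics
cat > h.py <<'E'
import numpy as np, cv2
from workcell import bot, grab_frame, calibration, workorder
def snap(n,f):
    c=calibration(n); im=grab_frame(n); cv2.imwrite(f'pics/{f}.png',im); np.savez(f'pics/{f}.npz',K=c['camera_matrix'],T=c['T']); return im
def ray(f,u,v,z):
    d=np.load(f'pics/{f}.npz'); K,T=d['K'],d['T']
    r=T[:3,:3]@np.linalg.solve(K,[u,v,1.]); o=T[:3,3]
    return o+r*(z-o[2])/r[2]
def proj(f,p):
    d=np.load(f'pics/{f}.npz'); K,T=d['K'],d['T']
    q=K@(np.linalg.inv(T)@np.r_[p,1])[:3]; return q[:2]/q[2]
E
python3 - <<'E'
from h import *
for n in ('top','side'):
    snap(n,n+'0'); c=calibration(n); print(n,np.round(c['T'],3).tolist(),c['camera_matrix'][0])
s=bot.observe(); print(s)
E
```

```text
top [[-0.07, -0.972, 0.222, 0.299], [-0.998, 0.068, -0.017, -0.2], [0.001, -0.223, -0.975, 1.082], [0.0, 0.0, 0.0, 1.0]] [504.45495313   0.         316.6321318 ]
side [[0.95, -0.179, 0.257, 0.242], [-0.312, -0.487, 0.815, -1.126], [-0.021, -0.855, -0.519, 0.669], [0.0, 0.0, 0.0, 1.0]] [578.84486951   0.         316.91112795]
{'clock': 0.1, 'qpos': array([-1.20221904,  0.52197055, -0.03630784,  1.59991198,  0.02120309,
        1.02108323, -0.11278771]), 'qd': array([-0.0004688 , -0.00228578,  0.00056838, -0.00181369, -0.00024886,
       -0.00206116,  0.0013458 ]), 'joint_efforts': array([ 3.96085568e-03, -9.28477693e+01,  1.98385611e+00, -3.70532191e+01,
        1.81341113e-02,  5.47249481e-03, -4.31059664e-05]), 'position': array([0.26543516, 0.56550543, 0.21068742]), 'tool_rot': array([-3.14060773e+00,  7.96585383e-05,  2.70280064e+00]), 'force': array([-0.23130633, -0.23310126, -0.05122988]), 'moment': array([ 0.03059165, -0.01254161,  0.03150177]), 'grip_width': 0.08499793120446693}
```

View pics/top0.png

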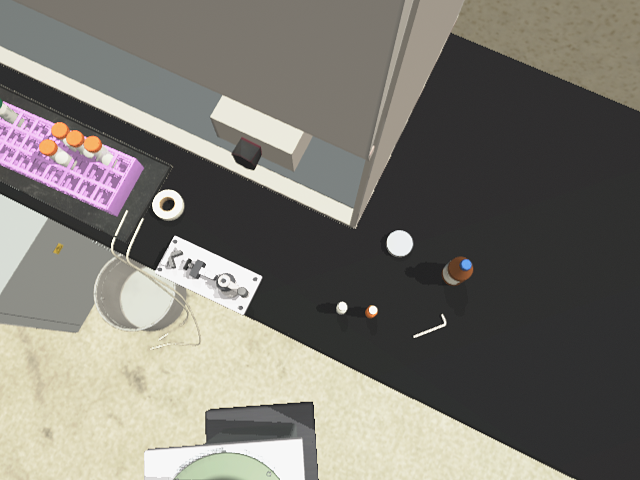

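View pics/side0.png

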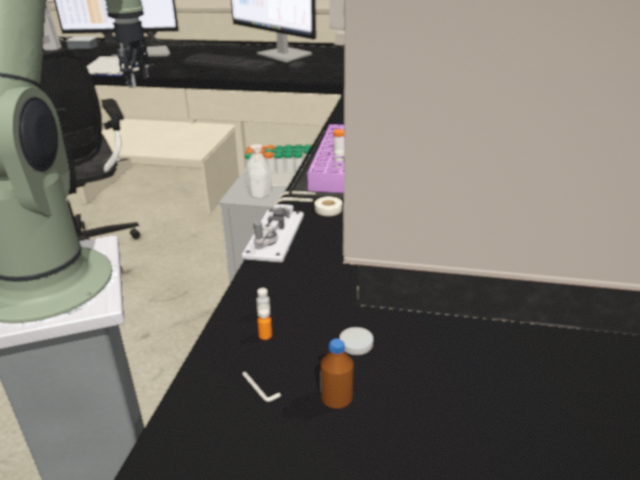

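Run:
```python
from h import *
im=cv2.imread('pics/top0.png')
a=cv2.resize(im[225:325,150:270],None,fx=6,fy=6,interpolation=cv2.INTER_CUBIC)
cv2.imwrite('pics/c1.png',a)
for u,v,z in [(343,303,.0),(342,308,.05),(372,312,.05),(243,293,.09),(226,281,.0),(175,238,.012),(160,268,.012),(262,278,.012),(246,313,.012),(356,227,0),(356,227,.3),(0,48,0),(0,60,0),(240,312,0)]:
    print(u,v,z,ray('top0',u,v,z).round(3))
print(proj('top0',[.266,.566,.211]))
```

```text
343 303 0.0 [ 0.417 -0.266  0.   ]
342 308 0.05 [ 0.402 -0.26   0.05 ]
372 312 0.05 [ 0.389 -0.32   0.05 ]
243 293 0.09 [ 0.441 -0.065  0.09 ]
226 281 0.0 [ 0.482 -0.017  0.   ]
175 238 0.012 [0.583 0.089 0.012]
160 268 0.012 [0.519 0.122 0.012]
262 278 0.012 [ 0.481 -0.096  0.012]
246 313 0.012 [ 0.409 -0.059  0.012]
356 227 0 [ 0.583 -0.308  0.   ]
356 227 0.3 [ 0.505 -0.278  0.3  ]
0 48 0 [1.089 0.51  0.   ]
0 60 0 [1.056 0.508 0.   ]
240 312 0 [ 0.413 -0.045  0.   ]
[-147.42901483  415.6384265 ]
```

View pics/c1.png

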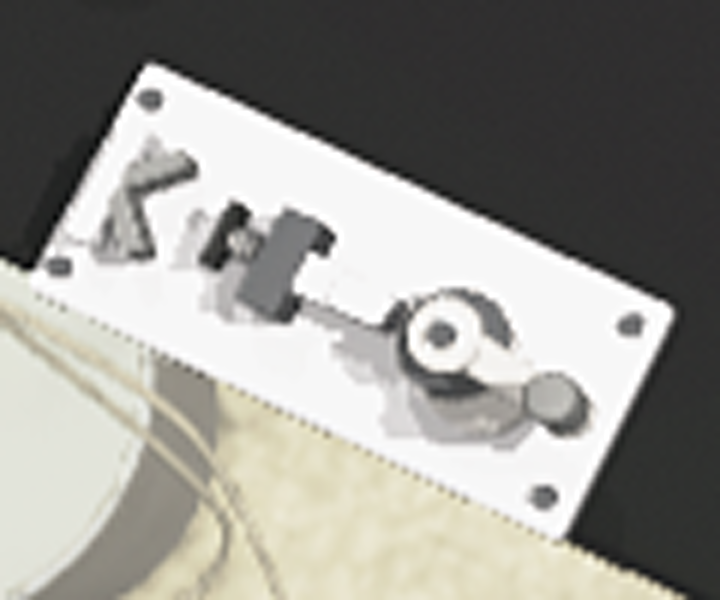

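```bash
cat >> h.py <<'E'
def rz(s=None):
    s=s or bot.observe(); 
    from scipy.spatial.transform import Rotation as R
    return s, R.from_euler('xyz',s['tool_rot']).as_matrix()
def delta(p,yaw=None):
    s,R=rz(); d=R.T@(np.array(p)-s['position'])/.8
    a=np.arctan2(R[1,1],R[0,1])
    print('pos',s['position'].round(4),'jawdir',round(np.degrees(a),2),'tool delta units',d.round(4), 'rows>=',round(np.linalg.norm(d)*.8/.0625,1))
    if yaw is not None: print('turn units tool z',round(-(((yaw-np.degrees(a)+90)%180)-90)/180,4))
E
python3 - <<'E'
from h import *
C=[(148,62),(672,310),(563,540),(35,270)]
P=[ray('top0',150+u/6,225+v/6,.012)[:2] for u,v in C]
print(np.round(P,4))
# model corners: far side is -y
M=np.array([(155,-46),(-60,-46),(-60,46),(155,46)])/1000
P=np.array(P);A=M-M.mean(0);B=P-P.mean(0)
th=np.arctan2((A[:,0]*B[:,1]-A[:,1]*B[:,0]).sum(),(A*B).sum());R=np.array([[np.cos(th),-np.sin(th)],[np.sin(th),np.cos(th)]])
o=P.mean(0)-R@M.mean(0)
print(np.degrees(th),o,((M@R.T+o-P)*1000).round(1))
print('hub',ray('top0',150+441/6,225+333/6,.055),'knob',ray('top0',150+555/6,225+397/6,.0895))
print('nest',R@[.115,0]+o,'short4',R@[.111,0]+o)
k=R.T@(ray('top0',150+555/6,225+397/6,.0895)[:2]-o);print('knob local',k)
delta([.5,.1,.25],th*180/np.pi-90)
for z in(0,.054): print('vial side',z,ray('side0',263,290,.054),ray('side0',263,318,0))
E
```

```text
[[ 0.589   0.0898]
 [ 0.4844 -0.0964]
 [ 0.4053 -0.0544]
 [ 0.5148  0.1308]]
60.26164650838614 [ 0.47479354 -0.02381879] [[ 2.6 -1.8]
 [ 0.6 -2.3]
 [-0.2  1.3]
 [-3.1  2.8]]
hub [ 0.47447378 -0.02126393  0.055     ] knob [ 0.44465787 -0.06412222  0.0895    ]
nest [0.53183814 0.07603567] short4 [0.52985398 0.07256247]
knob local [-0.04994395  0.00617469]
pos [0.2654 0.5655 0.2107] jawdir 64.86 tool delta units [-0.5126 -0.4022 -0.0487] rows>= 8.4
turn units tool z -0.4745
vial side 0 [ 0.40856572 -0.26093819  0.054     ] [ 0.40168569 -0.27350381  0.        ]
vial side 0.054 [ 0.40856572 -0.26093819  0.054     ] [ 0.40168569 -0.27350381  0.        ]
```

Emit:
{"fn": "move_arm", "kwargs": {"jaw": [0, 0, 0, 0, 0, 0, 0, 0, 0], "dp": [[-0.057, -0.0447, -0.0054], [-0.057, -0.0447, -0.0054], [-0.057, -0.0447, -0.0054], [-0.057, -0.0447, -0.0054], [-0.057, -0.0447, -0.0054], [-0.057, -0.0447, -0.0054], [-0.057, -0.0447, -0.0054], [-0.057, -0.0447, -0.0054], [-0.057, -0.0447, -0.0054]], "rotation": [[0, 0, 0], [0, 0, 0], [0, 0, 0], [0, 0, 0], [0, 0, 0], [0, 0, 0], [0, 0, 0], [0, 0, 0], [0, 0, 0]]}}

```text
clock: 1.23
position: [0.5008, 0.0983, 0.2502]
tool_rot: [-3.142, -0.0, 2.703]
force: [1.0, -0.3, -0.4]
grip_width: 0.0853
```

Emit:
{"fn": "move_arm", "kwargs": {"jaw": [0, 0, 0, 0, 0, 0, 0, 0, 0, 0], "dp": [[0, 0, 0], [0, 0, 0], [0, 0, 0], [0, 0, 0], [0, 0, 0], [0, 0, 0], [0, 0, 0], [0, 0, 0], [0, 0, 0], [0, 0, 0]], "rotation": [[0, 0, 0.0525], [0, 0, 0.0525], [0, 0, 0.0525], [0, 0, 0.0525], [0, 0, 0.0525], [0, 0, 0.0525], [0, 0, 0.0525], [0, 0, 0.0525], [0, 0, 0.0525], [0, 0, 0.0525]]}}

```text
clock: 2.48
position: [0.5001, 0.1, 0.2499]
tool_rot: [-3.141, 0.0, 1.048]
force: [-0.6, -0.3, 0.1]
grip_width: 0.085
```

Run:
```python
from h import *
delta([.405,-.265,.2],-29.7)
s=bot.observe();print(s['clock'],s['qpos'].round(2),s['tool_rot'],s['force'])
snap('wrist','w1')
```

```text
pos [0.5001 0.1    0.2499] jawdir -29.96 tool delta units [-0.4547  0.1248  0.0625] rows>= 6.1
turn units tool z -0.0014
2.475 [-0.68  0.32  0.47  1.87 -0.17  0.99 -0.66] [-3.14130163e+00  3.61009755e-04  1.04794950e+00] [-0.63037375 -0.25698595  0.13853895]
```

View pics/w1.png

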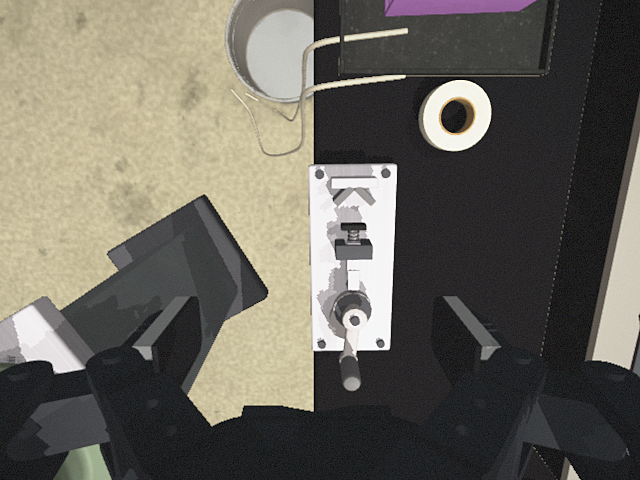

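Run:
```python
from h import *
C=[(396,164),(390.5,350),(313,350.5),(309,165)]
P=np.array([ray('w1',u,v,.012)[:2] for u,v in C])
M=np.array([(155,-46),(-60,-46),(-60,46),(155,46)])/1000
A=M-M.mean(0);B=P-P.mean(0)
th=np.arctan2((A[:,0]*B[:,1]-A[:,1]*B[:,0]).sum(),(A*B).sum());R=np.array([[np.cos(th),-np.sin(th)],[np.sin(th),np.cos(th)]])
o=P.mean(0)-R@M.mean(0)
print(np.degrees(th),o,((M@R.T+o-P)*1000).round(1))
print('hub',ray('w1',355,320,.055),'knob',ray('w1',351,384,.0895))
print('V vertex',R.T@(ray('w1',354,190,.034)[:2]-o),'pad',R.T@(ray('w1',354,226,.033)[:2]-o))
print('nest',R@[.115,0]+o,'short4',R@[.111,0]+o)
```

```text
61.1196192123495 [ 0.47726543 -0.02230813] [[ 1.7 -0. ]
 [ 0.4 -0.2]
 [-1.2 -0.5]
 [-0.9  0.7]]
hub [ 0.47723252 -0.02100149  0.055     ] knob [ 0.44685207 -0.06185257  0.0895    ]
V vertex [0.13130318 0.0005635 ] pad [0.09459187 0.00021974]
nest [0.53280842 0.07838932] short4 [0.53087649 0.0748868 ]
```

Emit:
{"fn": "move_arm", "kwargs": {"jaw": [0, 0, 0, 0, 0, 0, 0, 0], "dp": [[-0.065, 0.0178, 0], [-0.065, 0.0178, 0], [-0.065, 0.0178, 0], [-0.065, 0.0178, 0], [-0.065, 0.0178, 0], [-0.065, 0.0178, 0], [-0.065, 0.0178, 0], [0, 0, 0.05]], "rotation": [[0, 0, 0], [0, 0, 0], [0, 0, 0], [0, 0, 0], [0, 0, 0], [0, 0, 0], [0, 0, 0], [0, 0, 0]]}}

```text
clock: 3.52
position: [0.4067, -0.2698, 0.2113]
tool_rot: [3.137, 0.0, 1.051]
force: [1.7, 1.1, -1.5]
grip_width: 0.0855
```

Run:
```python
from h import *
delta([.405,-.265,.2],-29.7)
snap('wrist','w2')
```

```text
pos [ 0.4067 -0.2698  0.2113] jawdir -29.76 tool delta units [ 0.0041 -0.0048  0.014 ] rows>= 0.2
turn units tool z -0.0004
```

View pics/w2.png

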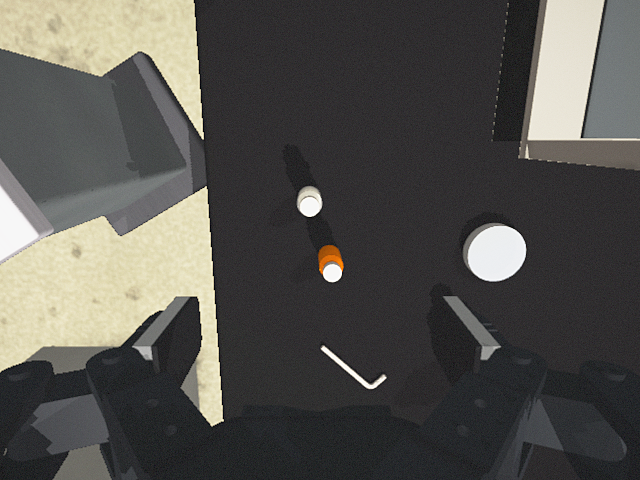

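Run:
```python
from h import *
print(ray('w2',310,206,.054),ray('w2',309,192,0),'orange',ray('w2',332,272,.054))
p=ray('w2',310,206,.054)
delta([p[0],p[1],.1],-28.9)
s=bot.observe();print(s['position'])
```

```text
[ 0.40768125 -0.26081562  0.054     ] [ 0.40846859 -0.25639497  0.        ] orange [ 0.39504043 -0.32159429  0.054     ]
pos [ 0.4049 -0.2662  0.2057] jawdir -29.63 tool delta units [7.700e-03 1.000e-04 1.322e-01] rows>= 1.7
turn units tool z -0.0041
[ 0.40489724 -0.26619436  0.20574661]
```

Emit:
{"fn": "move_arm", "kwargs": {"jaw": [0, 0, 0, 0, 0, 0, 0], "dp": [[0.0077, 0.0, 0.05], [0, 0, 0.05], [0, 0, 0.05], [0, 0, 0.05], [0, 0, 0.027], [0, 0, 0], [0, 0, 0]], "rotation": [[0, 0, -0.004], [0, 0, 0], [0, 0, 0], [0, 0, 0], [0, 0, 0], [0, 0, 0], [0, 0, 0]]}}

```text
clock: 4.45
position: [0.4105, -0.2602, 0.0295]
tool_rot: [3.141, -0.0, 1.067]
force: [0.1, 0.6, 0.3]
grip_width: 0.0852
```

Emit:
{"fn": "move_arm", "kwargs": {"jaw": [255, 255, 255, 255, 255, 255, 255, 255, 255, 255], "dp": [[0, 0, 0], [0, 0, 0], [0, 0, 0], [0, 0, 0], [0, 0, 0], [0, 0, 0], [0, 0, 0], [0, 0, 0], [0, 0, 0], [0, 0, 0]], "rotation": [[0, 0, 0], [0, 0, 0], [0, 0, 0], [0, 0, 0], [0, 0, 0], [0, 0, 0], [0, 0, 0], [0, 0, 0], [0, 0, 0], [0, 0, 0]], "squeeze": 25}}

```text
clock: 5.7
position: [0.41, -0.2603, 0.0286]
tool_rot: [3.141, 0.0, 1.066]
force: [-0.8, 0.7, 5.6]
grip_width: 0.0144
```

Run:
```python
from h import *
delta([.408,-.261,.2],-28.9);print(bot.observe()['grip_width'],bot.observe()['clock'])
snap('wrist','w3')
cv2.imwrite('pics/w3c.png',cv2.imread('pics/w3.png')[200:480,180:460])
```

```text
pos [ 0.41   -0.2603  0.0286] jawdir -28.93 tool delta units [-0.002  -0.0018 -0.2143] rows>= 2.7
turn units tool z -0.0001
0.014437517130948646 5.7
```

View pics/w3c.png

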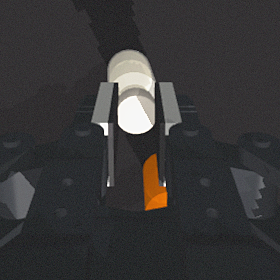

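```bash
python3 - <<'E'
from h import *
s,R=rz(); t=s['position']
for z in (0,-.019,-.03):
  for y in (-.0072,.0072):
    for x in(-.011,.011):
      print('tool',x,y,z,'crop px',(proj('w3',t+R@[x,y,z])-[180,200]).round(0), 'worldz',(t+R@[x,y,z])[2].round(3))
for z in (0,.046,.054): print('vial axis z',z,(proj('w3',[.408,-.261,z])-[180,200]).round(0))
E
python3 -c "
import cv2
i=cv2.imread('pics/w3.png')[240:420,260:380];cv2.imwrite('pics/w3d.png',cv2.resize(i,None,fx=5,fy=5,interpolation=2)[:600])
s=cv2.imread('pics/w3.png')"
```

```text
tool -0.011 -0.0072 0 crop px [119. 107.] worldz 0.029
tool 0.011 -0.0072 0 crop px [118.  62.] worldz 0.029
tool -0.011 0.0072 0 crop px [150. 107.] worldz 0.029
tool 0.011 0.0072 0 crop px [150.  62.] worldz 0.029
tool -0.011 -0.0072 -0.019 crop px [117. 127.] worldz 0.048
tool 0.011 -0.0072 -0.019 crop px [116.  77.] worldz 0.048
tool -0.011 0.0072 -0.019 crop px [152. 127.] worldz 0.048
tool 0.011 0.0072 -0.019 crop px [152.  77.] worldz 0.048
tool -0.011 -0.0072 -0.03 crop px [115. 140.] worldz 0.059
tool 0.011 -0.0072 -0.03 crop px [115.  87.] worldz 0.059
tool -0.011 0.0072 -0.03 crop px [153. 140.] worldz 0.059
tool 0.011 0.0072 -0.03 crop px [153.  87.] worldz 0.059
vial axis z 0 [132.  67.]
vial axis z 0.046 [131. 104.]
vial axis z 0.054 [130. 113.]
```

View pics/w3d.png

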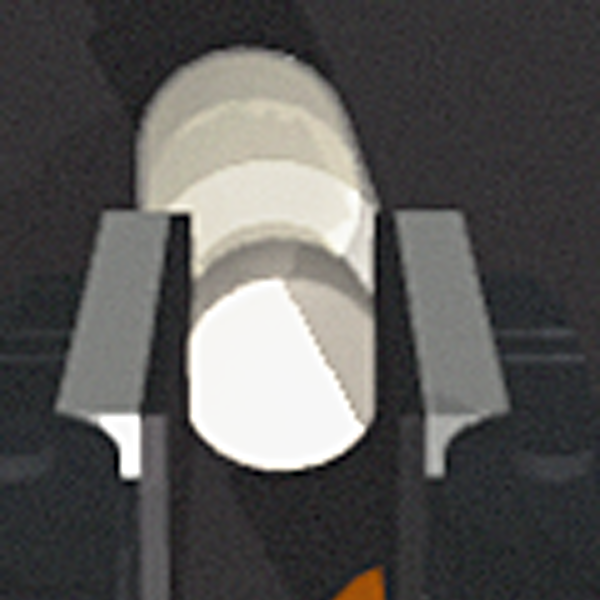

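Run:
```python
from h import *
snap('side','s1')
```

Emit:
{"fn": "move_arm", "kwargs": {"jaw": [0, 0, 0, 0, 0, 0, 0], "dp": [[0, 0, 0], [0, 0, 0], [0, 0, 0], [0, 0, 0], [0, 0, 0], [0, 0, 0], [0, 0, 0]], "rotation": [[0, 0, 0], [0, 0, 0], [0, 0, 0], [0, 0, 0], [0, 0, 0], [0, 0, 0], [0, 0, 0]]}}

```text
clock: 6.68
position: [0.41, -0.2602, 0.0285]
tool_rot: [-3.142, -0.0, 1.066]
force: [-0.0, -0.5, 0.6]
grip_width: 0.0848
```

Run:
```python
from h import *
snap('wrist','w4'); snap('side','s2')
u,v=proj('s1',[.41,-.26,.03]).astype(int)
f=lambda n:cv2.resize(cv2.imread(f'pics/{n}.png')[v-50:v+30,u-40:u+40],None,fx=5,fy=5,interpolation=2)[:400]
w=cv2.imread('pics/w4.png')[230:350,250:410]; w=cv2.resize(w,(400,300)); w=np.vstack([w,np.zeros((100,400,3),np.uint8)])
cv2.imwrite('pics/m1.png',cv2.resize(np.hstack([f('s1'),w]),(800,400)))
print(u-40,v-50, 'TCP crop',(proj('s1',[.41,-.26,.0286])-[u-40,v-50])*5, (proj('s1',[.41,-.26,.0466])-[u-40,v-50])*5)
```

```text
224 250 TCP crop [202.83643027 253.5161883 ] [199.55029686 214.20982558]
```

View pics/m1.png

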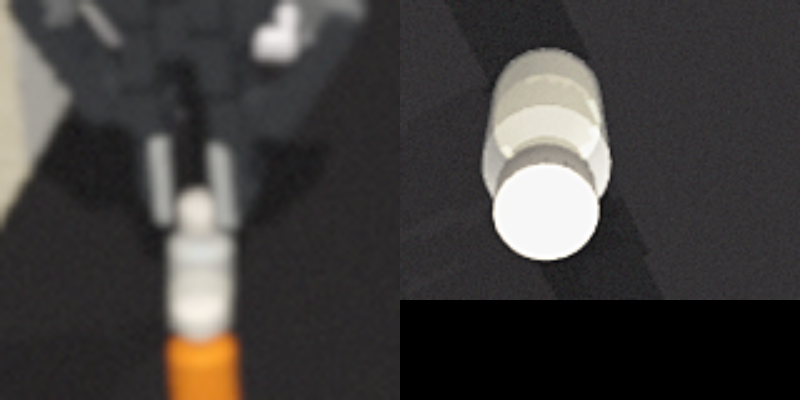

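Run:
```python
from h import *
p=ray('w4',250+146.5/2.5,230+211/2.5,.054);print(p)
delta([p[0],p[1],.012],-28.9)
```

```text
[ 0.40700975 -0.26117464  0.054     ]
pos [ 0.41   -0.2602  0.0285] jawdir -28.92 tool delta units [-0.0028 -0.0027  0.0206] rows>= 0.3
turn units tool z -0.0001
```

Emit:
{"fn": "move_arm", "kwargs": {"jaw": [0, 0, 0, 0], "dp": [[-0.0028, -0.0027, 0], [0, 0, 0.012], [0, 0, 0.012], [0, 0, 0]], "rotation": [[0, 0, 0], [0, 0, 0], [0, 0, 0], [0, 0, 0]]}}

```text
clock: 7.28
position: [0.4064, -0.261, 0.0083]
tool_rot: [-3.14, 0.0, 1.066]
force: [0.5, -0.8, -0.1]
grip_width: 0.0853
```

Emit:
{"fn": "move_arm", "kwargs": {"jaw": [255, 255, 255, 255, 255, 255, 255, 255, 255, 255], "dp": [[0, 0, 0], [0, 0, 0], [0, 0, 0], [0, 0, 0], [0, 0, 0], [0, 0, 0], [0, 0, 0], [0, 0, 0], [0, 0, 0], [0, 0, 0]], "rotation": [[0, 0, 0], [0, 0, 0], [0, 0, 0], [0, 0, 0], [0, 0, 0], [0, 0, 0], [0, 0, 0], [0, 0, 0], [0, 0, 0], [0, 0, 0]], "squeeze": 25}}

```text
clock: 8.52
position: [0.4071, -0.2612, 0.0094]
tool_rot: [3.141, -0.0, 1.066]
force: [-1.3, 0.1, 5.7]
grip_width: 0.0203
```

Run:
```python
from h import *
s=bot.observe();print(s['position'],s['force'],s['grip_width'])
snap('wrist','w5'); snap('side','s3')
u,v=264,300
a=cv2.resize(cv2.imread('pics/s3.png')[v-50:v+30,u-40:u+40],None,fx=5,fy=5,interpolation=2)
w=cv2.resize(cv2.imread('pics/w5.png')[230:350,250:410],(400,300)); w=np.vstack([w,np.zeros((100,400,3),np.uint8)])
cv2.imwrite('pics/m2.png',np.hstack([a,w]))
print((proj('s3',s['position'])-[u-40,v-50])*5)
```

```text
[ 0.40707394 -0.26121066  0.00939927] [-1.26163742  0.10956994  5.7473571 ] 0.0203215779688832
[199.49059825 298.13496863]
```

View pics/m2.png

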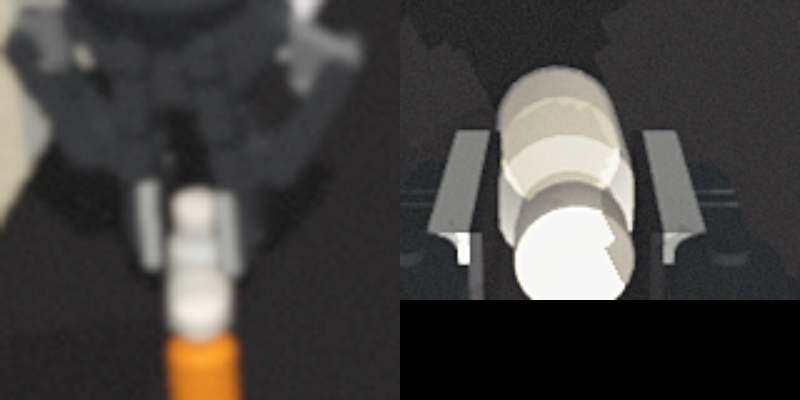

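Emit:
{"fn": "move_arm", "kwargs": {"jaw": [150, 150, 150, 255, 255, 255, 255, 255, 255, 255], "dp": [[0, 0, 0], [0, 0, 0], [0, 0, -0.0058], [0, 0, 0], [0, 0, 0], [0, 0, 0], [0, 0, 0], [0, 0, 0], [0, 0, 0], [0, 0, 0]], "rotation": [[0, 0, 0], [0, 0, 0], [0, 0, 0], [0, 0, 0], [0, 0, 0], [0, 0, 0], [0, 0, 0], [0, 0, 0], [0, 0, 0], [0, 0, 0]], "squeeze": 30}}

```text
clock: 9.88
position: [0.4072, -0.2613, 0.0143]
tool_rot: [3.141, -0.0, 1.066]
force: [-0.9, 0.8, 9.7]
grip_width: 0.0193
```

Run:
```python
from h import *
s=bot.observe();print(s['position'],s['force'],s['grip_width'])
```

```text
[ 0.40717121 -0.26132208  0.01428337] [-0.90889494  0.83302997  9.73628387] 0.01932334926767531
```

Emit:
{"fn": "move_arm", "kwargs": {"jaw": [255, 255, 255, 255], "dp": [[0, 0, -0.04], [0, 0, -0.06], [0, 0, -0.06], [0, 0, 0]], "rotation": [[0, 0, 0], [0, 0, 0], [0, 0, 0], [0, 0, 0]]}}

```text
clock: 10.38
position: [0.4084, -0.2618, 0.1447]
tool_rot: [3.137, -0.001, 1.066]
force: [0.2, 0.6, -1.1]
grip_width: 0.0192
```

Run:
```python
from h import *
delta([.5309,.0749,.12],-28.9)
s=bot.observe();print(s['position'],s['force'],s['grip_width'])
```

```text
pos [ 0.4084 -0.2618  0.1447] jawdir -28.91 tool delta units [ 0.4424 -0.0696  0.0309] rows>= 5.7
turn units tool z -0.0
[ 0.40841678 -0.26178995  0.14467625] [ 0.17811956  0.62940577 -1.12853368] 0.019166156268611314
```

Emit:
{"fn": "move_arm", "kwargs": {"jaw": [255, 255, 255, 255, 255, 255, 255, 255, 255, 255], "dp": [[0.0632, -0.0099, 0], [0.0632, -0.0099, 0], [0.0632, -0.0099, 0], [0.0632, -0.0099, 0], [0.0632, -0.0099, 0], [0.0632, -0.0099, 0], [0.0632, -0.0099, 0], [0, 0, 0.05], [0, 0, 0], [0, 0, 0]], "rotation": [[0, 0, 0], [0, 0, 0], [0, 0, 0], [0, 0, 0], [0, 0, 0], [0, 0, 0], [0, 0, 0], [0, 0, 0], [0, 0, 0], [0, 0, 0]]}}

```text
clock: 11.62
position: [0.5297, 0.0745, 0.1026]
tool_rot: [3.142, 0.0, 1.065]
force: [0.9, 0.3, -0.2]
grip_width: 0.0192
```

Run:
```python
from h import *
delta([.5309,.0749,.027],-28.9)
s=bot.observe();print(s['position'],s['force'],s['grip_width'])
snap('wrist','w6')
cv2.imwrite('pics/w6c.png',cv2.resize(cv2.imread('pics/w6.png')[130:380,220:460],None,fx=2.4,fy=2.4,interpolation=2))
```

```text
pos [0.5297 0.0745 0.1026] jawdir -29.01 tool delta units [0.0013 0.0011 0.0944] rows>= 1.2
turn units tool z -0.0006
[0.52967656 0.07446271 0.10255624] [ 0.88765381  0.27372485 -0.23518832] 0.019163613648533376
```

View pics/w6c.png

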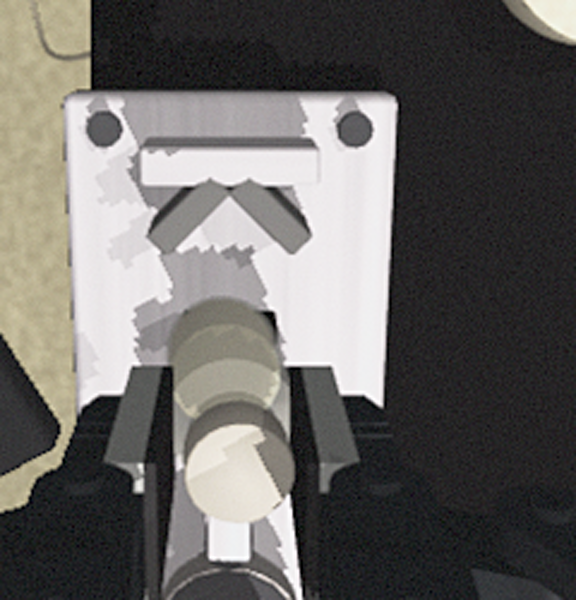

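Run:
```python
from h import *
f=lambda u,v:(220+u/2.4,130+v/2.4)
g=lambda p:((proj('w6',p)-[220,130])*2.4).round(0)
s,R=rz();t=s['position']; b=t[2]-.0143
for h in(0,.046,.054): print('upright axis px',h,g([t[0],t[1],b+h]))
L=ray('w6',*f(67,95),.012);Rr=ray('w6',*f(397,95),.012)
d=(L-Rr)[:2]; th=np.arctan2(d[1],d[0])-np.pi/2; print(np.linalg.norm(d),np.degrees(th))
th=np.radians(61.1);X=np.array([np.cos(th),np.sin(th)])
m=(L+Rr)[:2]/2; print('nest from edge',m-X*.040,'short4',m-X*.044)
for v in (185,192):
  V=ray('w6',*f(231,v),.034)[:2]; print('nest from apex',V-X*.01556)
E1=ray('w6',*f(155,250),.034)[:2];E2=ray('w6',*f(308,250),.034)[:2]; print('wall ends mid',(E1+E2)/2)
c=ray('w6',*f(238,473),b+.054); e=ray('w6',*f(224,352),b); print('cap',c,'base',e)
```

```text
upright axis px 0 [228. 345.]
upright axis px 0.046 [227. 447.]
upright axis px 0.054 [227. 471.]
0.08969562891866244 60.99098412543731
nest from edge [0.53285763 0.07747802] short4 [0.5309245  0.07397616]
nest from apex [0.53433013 0.08082671]
nest from apex [0.53345332 0.07924487]
wall ends mid [0.53368591 0.07945147]
cap [0.5313265  0.07352475 0.14260138] base [0.52858404 0.07356351 0.08860138]
```

Emit:
{"fn": "move_arm", "kwargs": {"jaw": [255, 255, 255, 255, 255, 255], "dp": [[0.0015, 0, 0.03], [0, 0, 0.03], [0, 0, 0.02], [0, 0, 0.0115], [0, 0, 0], [0, 0, 0]], "rotation": [[0, 0, 0], [0, 0, 0], [0, 0, 0], [0, 0, 0], [0, 0, 0], [0, 0, 0]]}}

```text
clock: 12.42
position: [0.5306, 0.0765, 0.0294]
tool_rot: [3.141, -0.001, 1.066]
force: [-0.4, -0.1, -1.0]
grip_width: 0.0188
```

Emit:
{"fn": "move_arm", "kwargs": {"jaw": [255, 255, 255], "dp": [[0, 0, 0.0015], [0, 0, 0], [0, 0, 0]], "rotation": [[0, 0, 0], [0, 0, 0], [0, 0, 0]]}}

```text
clock: 12.8
position: [0.5302, 0.0765, 0.0276]
tool_rot: [3.142, -0.0, 1.066]
force: [0.1, -0.6, 0.4]
grip_width: 0.0188
```

Emit:
{"fn": "move_arm", "kwargs": {"jaw": [255, 255, 255], "dp": [[0, 0, 0.0012], [0, 0, 0], [0, 0, 0]], "rotation": [[0, 0, 0], [0, 0, 0], [0, 0, 0]]}}

```text
clock: 13.18
position: [0.5302, 0.0765, 0.0266]
tool_rot: [-3.142, 0.0, 1.066]
force: [-0.7, 1.1, 1.3]
grip_width: 0.0193
```

Run:
```python
from h import *
s=bot.observe();print(s['position'],s['force'],s['grip_width'])
snap('wrist','w7'); snap('side','s7')
u,v=proj('s7',[.53,.0765,.03]).astype(int)
a=cv2.resize(cv2.imread('pics/s7.png')[v-40:v+40,u-40:u+40],None,fx=5,fy=5,interpolation=2)
w=cv2.resize(cv2.imread('pics/w7.png')[220:380,240:400],(400,400))
cv2.imwrite('pics/m3.png',np.hstack([a,w]))
```

```text
[0.53022689 0.07645139 0.02656952] [-0.67973697  1.06401852  1.30601329] 0.019254217917842677
```

View pics/m3.png

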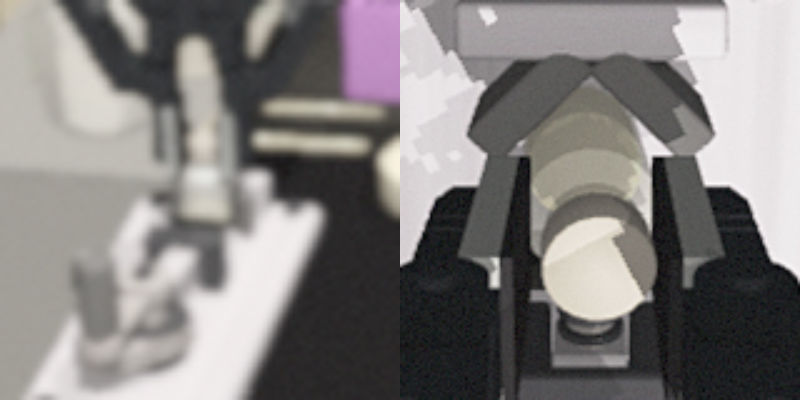

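Emit:
{"fn": "move_arm", "kwargs": {"jaw": [190, 170, 140, 120, 120, 120, 120, 120], "dp": [[0, 0, 0], [0, 0, 0], [0, 0, 0], [0, 0, 0], [0, 0, 0], [0, 0, -0.03], [0, 0, -0.06], [0, 0, -0.06]], "rotation": [[0, 0, 0], [0, 0, 0], [0, 0, 0], [0, 0, 0], [0, 0, 0], [0, 0, 0], [0, 0, 0], [0, 0, 0]]}}

```text
clock: 14.28
position: [0.5299, 0.0763, 0.1478]
tool_rot: [-3.141, 0.001, 1.066]
force: [0.4, 0.5, 0.0]
grip_width: 0.0454
```

Run:
```python
from h import *
o=np.array([.4775,-.022]);th=np.radians(61.1)
s=bot.observe();print(s['clock'],s['grip_width'])
k=np.array([.4468,-.0618]);d=k-o;print('crank r',np.linalg.norm(d),'ang', -((np.degrees(np.arctan2(d[1],d[0])-th)-180+180)%360-180))
delta([.4468,-.0618,.145],-28.9)
snap('wrist','w8')
cv2.imwrite('pics/w8c.png',cv2.imread('pics/w8.png')[130:480,180:480])
```

```text
14.275 0.04541206782271822
crank r 0.05026459986909276 ang 8.745041956122122
pos [0.5299 0.0763 0.1478] jawdir -28.94 tool delta units [-0.2013 -0.0074  0.0037] rows>= 2.6
turn units tool z -0.0002
```

View pics/w8c.png

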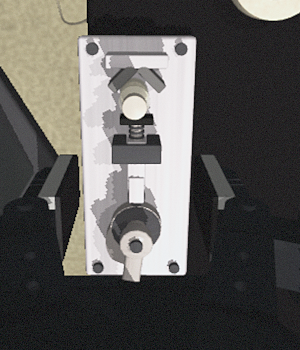

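Emit:
{"fn": "move_arm", "kwargs": {"jaw": [100, 100, 100, 100, 100, 100], "dp": [[-0.0503, -0.0024, 0.001], [-0.0503, -0.0024, 0.001], [-0.0503, -0.0023, 0.001], [-0.0503, -0.0023, 0.001], [0, 0, 0], [0, 0, 0]], "rotation": [[0, 0, 0], [0, 0, 0], [0, 0, 0], [0, 0, 0], [0, 0, 0], [0, 0, 0]]}}

```text
clock: 15.08
position: [0.4462, -0.0604, 0.1434]
tool_rot: [3.141, -0.0, 1.066]
force: [0.9, 0.6, -0.4]
grip_width: 0.0515
```

Run:
```python
from h import *
delta([.4468,-.0618,.05],-28.9)
snap('wrist','w9'); snap('top','t9')
im=cv2.imread('pics/w9.png')
u,v=proj('w9',[.4468,-.0618,.0895]).astype(int); print('predicted knob top px',u,v)
g=cv2.cvtColor(im,cv2.COLOR_BGR2GRAY)
print(g[v-60:v+61:6,u-60:u+61:6])
```

```text
pos [ 0.4462 -0.0604  0.1434] jawdir -28.92 tool delta units [-0.0012  0.0015  0.1168] rows>= 1.5
turn units tool z -0.0001
predicted knob top px 316 252
[[178 175 228 234 218 221 131 146 127 122 211 211 210 215 235 235 233 239
  235 236 238]
 [161 168 223 235 219 220 174 157 121 123 190 213 212 239 235 236 236 239
  234 238 238]
 [176 166 217 234 236 221 217 219 117 115 139 212 213 236 236 236 233 239
  236 239 238]
 [159 179 213 233 236 220 218 222 220 220 139 197 210 238 236 236 236 239
  235 239 237]
 [182 176 211 228 152 223 219 222 221 110 144 139 209 238 236 237 237 239
  180 202 238]
 [182 180 208 138  95  59 217 221 228 115 147 143 193 238 237 238 237 241
   77  95 242]
 [176 174 202 223  93 163 220 224 221  48  65  61 155 238 236 236 237 240
   88  99 239]
 [179 175 191 233 222 224 219 224  79  60  62  62  66 239 237 239 237 239
  236 238 235]
 [177 171 179  21  28  23  27  38  58  70 119 104  69  38  38  38  41  25
   29  38  35]
 [176 180 180  19  34  31  40  31  59 134 143 141 134  35  33  36  26  29
   38  33  41]
 [184 186 175  25  22  28  37  36  87 137 137 140 147  3
[... 223 characters left out ...]
5  12  37  36  32  43  40  31  36  28  38  35  31  31  35  37
   39  35  43]
 [172 179 173  30  38  40  30  35  29  34  35  27  42  38  36  32  36  32
   34  32  40]
 [171 172 180  21  31  33  35  35  32  26  34  31  29  33  42  34  29  37
   39  35  35]
 [182 172 173   1  29  39  27  37  31  34  31  35  43  33  29  33  30  32
   31  39  42]
 [166 181 175   8  32  44  36  39  30  32  39  42  30  29  31  33  37  43
   41  35  33]
 [180 172 175   6  32  35  40  40  29  35  36  34  39  31  28  39  30  41
   33  41  38]
 [169 171 171   4  32  32  37  34  34  32  31  32  40  36  32  41  37  38
   38  31  37]
 [172 178 188   5  36  36  31  41  34  42  32  34  40  37  33  38  35  33
   36  30  35]]
```

Emit:
{"fn": "move_arm", "kwargs": {"jaw": [100, 100, 100, 100, 100, 100], "dp": [[-0.0012, 0.0015, 0.03], [0, 0, 0.03], [0, 0, 0.03], [0, 0, 0.0268], [0, 0, 0], [0, 0, 0]], "rotation": [[0, 0, 0], [0, 0, 0], [0, 0, 0], [0, 0, 0], [0, 0, 0], [0, 0, 0]]}}

```text
clock: 15.92
position: [0.4468, -0.062, 0.0505]
tool_rot: [3.141, -0.0, 1.066]
force: [-0.6, 0.1, -0.7]
grip_width: 0.0521
```

Emit:
{"fn": "move_arm", "kwargs": {"jaw": [255, 255, 255, 255, 255, 255, 255], "dp": [[0, 0, 0], [0, 0, 0], [0, 0, 0], [0, 0, 0], [0, 0, 0], [0, 0, 0], [0, 0, 0]], "rotation": [[0, 0, 0], [0, 0, 0], [0, 0, 0], [0, 0, 0], [0, 0, 0], [0, 0, 0], [0, 0, 0]], "squeeze": 25}}

```text
clock: 16.8
position: [0.4468, -0.0621, 0.0505]
tool_rot: [3.141, -0.001, 1.066]
force: [-0.9, 0.5, 8.1]
grip_width: 0.0175
```

Run:
```python
from h import *
s,R=rz();print(s['clock'],s['position'],s['force'],s['grip_width'])
print('tool force',R.T@s['force'])
o=np.array([.4775,-.0222]);d=s['position'][:2]-o
th=np.radians(61.1);X=np.array([np.cos(th),np.sin(th)]);Y=np.array([-X[1],X[0]]);print('local',d@X,d@Y)
```

```text
16.8 [ 0.44679732 -0.06211839  0.05048801] [-0.85020817  0.53475013  8.13460344] 0.017462657621056237
tool force [ 0.06275493 -0.99626487 -8.13536126]
local -0.04978519682339668 0.007587251976559565
```

```bash
cat >> h.py <<'E'
O=np.array([.4775,-.0222]);TH=np.radians(61.1);X=np.array([np.cos(TH),np.sin(TH)]);Y=np.array([-X[1],X[0]])
def crank(n=None,step=.1):
    s,R=rz();d=s['position'][:2]-O;x,y=d@X,d@Y;t=np.arctan2(y,-x)
    F=s['force'][:2]; fx,fy=F@X,F@Y
    print('t',round(s['clock'],2),'theta',round(t,3),'r',round(np.hypot(x,y)*1000,2),'load',round(-(fx*np.sin(t)+fy*np.cos(t)),2),'radial out',round(-fx*np.cos(t)+fy*np.sin(t),2),'Fz',s['force'][2].round(1),'grip',s['grip_width'].round(4))
    a=t+step*np.arange((n or 0)+1)
    P=np.c_[-.05*np.cos(a),.05*np.sin(a)]
    P[0]=x,y
    W=np.diff(P@np.array([X,Y]),axis=0)@R[:2,:2]/.8
    print(np.c_[W,0*W[:,0]].round(4).tolist())
E
python3 -c "
from h import *
crank(6)"
```

```text
Traceback (most recent call last):
  File "h.py", line 25, in crank
    print('t',round(s['clock'],2),'theta',round(t,3),'r',round(np.hypot(x,y)*1000,2),'load',round(-(fx*np.sin(t)+fy*np.cos(t)),2),'radial out',round(-fx*np.cos(t)+fy*np.sin(t),2),'Fz',s['force'][2].round(1),'grip',s['grip_width'].round(4))
                                                                                                                                                                                                                      ^^^^^^^^^^^^^^^^^^^^^
AttributeError: 'float' object has no attribute 'round'
```

```bash
sed -i "s/s\['grip_width'\].round(4)/round(s['grip_width'],4)/" h.py
python3 -c "
from h import *
crank(6)"
```

```text
t 16.8 theta 0.151 r 50.36 load -1.0 radial out 0.09 Fz 8.1 grip 0.0175
[[0.0017, -0.0061, 0.0], [0.0019, -0.006, 0.0], [0.0024, -0.0058, 0.0], [0.003, -0.0055, 0.0], [0.0035, -0.0052, 0.0], [0.004, -0.0048, 0.0]]
```

Emit:
{"fn": "move_arm", "kwargs": {"jaw": [255, 255, 255, 255, 255, 255], "dp": [[0.0017, -0.0061, 0], [0.0019, -0.006, 0], [0.0024, -0.0058, 0], [0.003, -0.0055, 0], [0.0035, -0.0052, 0], [0.004, -0.0048, 0]], "rotation": [[0, 0, 0], [0, 0, 0], [0, 0, 0], [0, 0, 0], [0, 0, 0], [0, 0, 0]]}}

```text
clock: 17.55
position: [0.4288, -0.0382, 0.0504]
tool_rot: [-3.142, 0.0, 1.065]
force: [-5.9, -5.0, 13.9]
grip_width: 0.018
```

```bash
python3 -c "
from h import *
crank(3)"
```

```text
t 17.55 theta 0.749 r 51.21 load 2.88 radial out 7.1 Fz 13.9 grip 0.018
[[0.0056, -0.0033, 0.0], [0.0049, -0.0039, 0.0], [0.0052, -0.0034, 0.0]]
```

```bash
echo "O=O+.0017*Y" >> h.py; python3 -c "
from h import *
crank(3)"
```

```text
t 17.55 theta 0.724 r 50.07 load 2.7 radial out 7.17 Fz 13.9 grip 0.018
[[0.0044, -0.0044, 0.0], [0.0048, -0.004, 0.0], [0.0052, -0.0035, 0.0]]
```

Emit:
{"fn": "move_arm", "kwargs": {"jaw": [255, 255, 255], "dp": [[0.0035, -0.0052, 0], [0.0048, -0.004, 0], [0, 0, 0]], "rotation": [[0, 0, 0], [0, 0, 0], [0, 0, 0]]}}

```text
clock: 17.92
position: [0.4262, -0.0279, 0.0504]
tool_rot: [3.141, -0.001, 1.066]
force: [-2.0, 1.4, 11.2]
grip_width: 0.0172
```

```bash
python3 -c "
from h import *
crank(3)"
```

```text
t 17.93 theta 0.935 r 50.21 load -1.69 radial out 1.76 Fz 11.2 grip 0.0172
[[0.0054, -0.0032, 0.0], [0.0055, -0.0029, 0.0], [0.0058, -0.0023, 0.0]]
```

Emit:
{"fn": "move_arm", "kwargs": {"jaw": [255, 255, 255], "dp": [[0.0053, -0.0034, 0], [0.0055, -0.0029, 0], [0.0058, -0.0023, 0]], "rotation": [[0, 0, 0], [0, 0, 0], [0, 0, 0]]}}

```text
clock: 18.3
position: [0.4264, -0.0134, 0.0504]
tool_rot: [3.142, -0.0, 1.066]
force: [-2.3, -2.2, 12.3]
grip_width: 0.0177
```

```bash
python3 -c "
from h import *
crank(3)"
```

```text
t 18.3 theta 1.226 r 50.21 load 2.49 radial out 1.93 Fz 12.3 grip 0.0177
[[0.0061, -0.0016, 0.0], [0.0061, -0.0012, 0.0], [0.0062, -0.0006, 0.0]]
```

Emit:
{"fn": "move_arm", "kwargs": {"jaw": [255, 255, 255, 255], "dp": [[0.0061, -0.0016, 0], [0.0061, -0.0012, 0], [0, 0, 0], [0, 0, 0]], "rotation": [[0, 0, 0], [0, 0, 0], [0, 0, 0], [0, 0, 0]]}}

```text
clock: 18.8
position: [0.4293, -0.0032, 0.0504]
tool_rot: [-3.141, -0.001, 1.066]
force: [-3.9, 2.9, 12.4]
grip_width: 0.0176
```

```bash
python3 -c "
from h import *
crank(3)"
```

```text
t 18.8 theta 1.437 r 50.15 load -1.31 radial out 4.69 Fz 12.4 grip 0.0176
[[0.0063, -0.0003, 0.0], [0.0062, 0.0001, 0.0], [0.0062, 0.0007, 0.0]]
```

Emit:
{"fn": "move_arm", "kwargs": {"jaw": [255, 255, 255], "dp": [[0.0063, -0.0009, 0], [0.0062, -0.0002, 0], [0, 0, 0]], "rotation": [[0, 0, 0], [0, 0, 0], [0, 0, 0]]}}

```text
clock: 19.18
position: [0.4338, 0.0058, 0.0504]
tool_rot: [3.141, -0.001, 1.066]
force: [-1.7, 1.0, 9.8]
grip_width: 0.0176
```

```bash
python3 -c "
from h import *
crank(3)"
```

```text
t 19.18 theta 1.639 r 50.25 load 0.05 radial out 1.99 Fz 9.8 grip 0.0176
[[0.0062, 0.001, 0.0], [0.0061, 0.0014, 0.0], [0.0059, 0.002, 0.0]]
```

Emit:
{"fn": "move_arm", "kwargs": {"jaw": [255, 255, 255], "dp": [[0.0062, 0.0006, 0], [0.0061, 0.0012, 0], [0, 0, 0]], "rotation": [[0, 0, 0], [0, 0, 0], [0, 0, 0]]}}

```text
clock: 19.55
position: [0.44, 0.0136, 0.0505]
tool_rot: [3.141, -0.001, 1.066]
force: [-0.4, 0.2, 10.2]
grip_width: 0.018
```

```bash
python3 -c "
from h import *
crank(3)"
```

```text
t 19.55 theta 1.838 r 50.2 load 0.18 radial out 0.45 Fz 10.2 grip 0.018
[[0.0059, 0.0022, 0.0], [0.0057, 0.0025, 0.0], [0.0054, 0.0031, 0.0]]
```

Emit:
{"fn": "move_arm", "kwargs": {"jaw": [255, 255, 255], "dp": [[0.0059, 0.0022, 0], [0.0029, 0.0013, 0], [0, 0, 0]], "rotation": [[0, 0, 0], [0, 0, 0], [0, 0, 0]]}}

```text
clock: 19.92
position: [0.4454, 0.0183, 0.0504]
tool_rot: [3.142, -0.001, 1.066]
force: [-2.3, 0.8, 11.0]
grip_width: 0.0179
```

```bash
python3 -c "
from h import *
crank(3)
snap('wrist','w10')
for n,z in (('pad',.033),):
  pts=[O+X*x for x in np.arange(.075,.118,.002)]
  g=cv2.cvtColor(cv2.imread('pics/w10.png'),cv2.COLOR_BGR2GRAY)
  for off in (0,.008,-.008):
    print(off,[ (int(x*1e3),int(g[tuple(proj('w10',np.r_[O+X*x+Y*off,z]).astype(int)[::-1])])) for x in np.arange(.078,.118,.002)])
  print(proj('w10',np.r_[pts[0],z]))
"
```

```text
t 19.93 theta 1.98 r 50.16 load 1.33 radial out 2.05 Fz 11.0 grip 0.0179
[[0.0055, 0.0029, 0.0], [0.0053, 0.0033, 0.0], [0.0049, 0.0038, 0.0]]
0 [(78, 155), (80, 234), (82, 152), (84, 139), (86, 209), (88, 77), (90, 164), (92, 72), (94, 185), (96, 44), (98, 43), (100, 50), (102, 158), (104, 197), (106, 189), (108, 188), (110, 140), (112, 89), (114, 96), (116, 97)]
0.008 [(78, 82), (80, 82), (82, 104), (84, 133), (86, 131), (88, 129), (90, 133), (92, 131), (94, 131), (96, 48), (98, 44), (100, 41), (102, 132), (104, 134), (106, 134), (108, 124), (110, 118), (112, 144), (114, 158), (116, 148)]
-0.008 [(78, 139), (80, 165), (82, 157), (84, 164), (86, 162), (88, 159), (90, 213), (92, 229), (94, 236), (96, 50), (98, 46), (100, 40), (102, 238), (104, 228), (106, 227), (108, 135), (110, 234), (112, 226), (114, 224), (116, 224)]
[413.99495916 159.1535792 ]
```

Emit:
{"fn": "move_arm", "kwargs": {"jaw": [255, 255, 255], "dp": [[0.0055, 0.0027, 0], [0.0027, 0.0017, 0], [0, 0, 0]], "rotation": [[0, 0, 0], [0, 0, 0], [0, 0, 0]]}}

```text
clock: 20.35
position: [0.4507, 0.022, 0.0504]
tool_rot: [-3.14, 0.0, 1.066]
force: [-8.1, -1.8, 15.8]
grip_width: 0.0175
```

```bash
cat >> h.py <<'E'
def pad():
    snap('wrist','wp'); g=cv2.cvtColor(cv2.imread('pics/wp.png'),cv2.COLOR_BGR2GRAY)
    for off in (.008,-.008):
        xs=np.arange(.09,.114,.0005); v=[int(g[tuple(proj('wp',np.r_[O+X*x+Y*off,.033]).astype(int)[::-1])]) for x in xs]
        d=xs[np.array(v)<60]; print('pad',off,(d.min(),d.max()) if len(d) else v)
E
python3 -c "
from h import *
crank(3);pad()"
```

```text
t 20.35 theta 2.109 r 50.22 load 7.86 radial out 2.53 Fz 15.8 grip 0.0175
[[0.0051, 0.0037, 0.0], [0.0048, 0.004, 0.0], [0.0044, 0.0044, 0.0]]
pad 0.008 (np.float64(0.0965), np.float64(0.1015))
pad -0.008 (np.float64(0.0965), np.float64(0.1015))
```

Emit:
{"fn": "move_arm", "kwargs": {"jaw": [255, 255, 255], "dp": [[0.0051, 0.0036, 0], [0, 0, 0], [0, 0, 0]], "rotation": [[0, 0, 0], [0, 0, 0], [0, 0, 0]]}}

```text
clock: 20.78
position: [0.4556, 0.0244, 0.0504]
tool_rot: [-3.141, -0.0, 1.066]
force: [-5.6, -0.5, 11.7]
grip_width: 0.0178
```

```bash
python3 -c "
from h import *
crank(3);pad()"
```

```text
t 20.77 theta 2.217 r 50.13 load 5.33 radial out 1.83 Fz 11.7 grip 0.0178
[[0.0047, 0.0041, 0.0], [0.0044, 0.0045, 0.0], [0.0039, 0.0049, 0.0]]
pad 0.008 (np.float64(0.0965), np.float64(0.10200000000000001))
pad -0.008 (np.float64(0.0965), np.float64(0.10200000000000001))
```

Emit:
{"fn": "move_arm", "kwargs": {"jaw": [255, 255, 255], "dp": [[0.0047, 0.0041, 0], [0, 0, 0], [0, 0, 0]], "rotation": [[0, 0, 0], [0, 0, 0], [0, 0, 0]]}}

```text
clock: 21.2
position: [0.4602, 0.0262, 0.0504]
tool_rot: [-3.141, -0.0, 1.066]
force: [-6.9, 0.5, 13.0]
grip_width: 0.0176
```

```bash
python3 -c "
from h import *
crank(3);pad()"
```

```text
t 21.2 theta 2.315 r 50.11 load 6.37 radial out 2.61 Fz 13.0 grip 0.0176
[[0.0043, 0.0046, 0.0], [0.0039, 0.0049, 0.0], [0.0034, 0.0052, 0.0]]
pad 0.008 (np.float64(0.097), np.float64(0.10200000000000001))
pad -0.008 (np.float64(0.097), np.float64(0.1015))
```

Emit:
{"fn": "move_arm", "kwargs": {"jaw": [255, 255, 255], "dp": [[0.0043, 0.0045, 0], [0, 0, 0], [0, 0, 0]], "rotation": [[0, 0, 0], [0, 0, 0], [0, 0, 0]]}}

```text
clock: 21.62
position: [0.4648, 0.0274, 0.0504]
tool_rot: [-3.14, -0.0, 1.066]
force: [-6.3, -0.0, 14.0]
grip_width: 0.0177
```

```bash
python3 -c "
from h import *
crank(3)"
```

```text
t 21.62 theta 2.412 r 50.08 load 6.14 radial out 1.37 Fz 14.0 grip 0.0177
[[0.0039, 0.0049, 0.0], [0.0034, 0.0052, 0.0], [0.0029, 0.0055, 0.0]]
```

Emit:
{"fn": "move_arm", "kwargs": {"jaw": [255, 255, 255], "dp": [[0.0039, 0.0049, 0], [0, 0, 0], [0, 0, 0]], "rotation": [[0, 0, 0], [0, 0, 0], [0, 0, 0]]}}

```text
clock: 22.0
position: [0.4691, 0.0283, 0.0504]
tool_rot: [-3.139, 0.0, 1.066]
force: [-10.3, 0.3, 18.9]
grip_width: 0.0175
```

```bash
python3 -c "
from h import *
crank(3)"
```

```text
t 22.0 theta 2.498 r 50.12 load 10.17 radial out 1.68 Fz 18.9 grip 0.0175
[[0.0034, 0.0053, 0.0], [0.003, 0.0055, 0.0], [0.0024, 0.0058, 0.0]]
```

Emit:
{"fn": "move_arm", "kwargs": {"jaw": [255, 255, 255], "dp": [[0.0033, 0.0052, 0], [0, 0, 0], [0, 0, 0]], "rotation": [[0, 0, 0], [0, 0, 0], [0, 0, 0]]}}

```text
clock: 22.38
position: [0.4747, 0.0286, 0.0504]
tool_rot: [-3.14, -0.0, 1.066]
force: [-5.4, 0.3, 13.0]
grip_width: 0.0181
```

```bash
python3 -c "
from h import *
crank(3)"
```

```text
t 22.38 theta 2.612 r 50.03 load 5.43 radial out 0.41 Fz 13.0 grip 0.0181
[[0.0029, 0.0056, 0.0], [0.0023, 0.0058, 0.0], [0.0017, 0.006, 0.0]]
```

Emit:
{"fn": "move_arm", "kwargs": {"jaw": [255, 255, 255, 255], "dp": [[0.0014, 0.0028, 0], [0, 0, 0], [0, 0, 0], [0, 0, 0]], "rotation": [[0, 0, 0], [0, 0, 0], [0, 0, 0], [0, 0, 0]]}}

```text
clock: 22.88
position: [0.4784, 0.0285, 0.0505]
tool_rot: [3.141, -0.001, 1.066]
force: [-0.5, 0.1, 7.9]
grip_width: 0.0175
```

```bash
python3 -c "
from h import *
crank(3)"
```

```text
t 22.88 theta 2.685 r 49.94 load 0.54 radial out 0.12 Fz 7.9 grip 0.0175
[[0.0025, 0.0057, 0.0], [0.0019, 0.006, 0.0], [0.0013, 0.0061, 0.0]]
```

Emit:
{"fn": "move_arm", "kwargs": {"jaw": [255, 255, 255, 255], "dp": [[0.0025, 0.0057, 0], [0, 0, 0], [0, 0, 0], [0, 0, 0]], "rotation": [[0, 0, 0], [0, 0, 0], [0, 0, 0], [0, 0, 0]]}}

```text
clock: 23.38
position: [0.4841, 0.0279, 0.0506]
tool_rot: [3.139, -0.001, 1.066]
force: [5.2, -0.7, 6.6]
grip_width: 0.0178
```

```bash
python3 -c "
from h import *
crank(3)"
```

```text
t 23.38 theta 2.799 r 49.9 load -5.2 radial out 0.16 Fz 6.6 grip 0.0178
[[0.0019, 0.0059, 0.0], [0.0012, 0.0061, 0.0], [0.0006, 0.0062, 0.0]]
```

Emit:
{"fn": "move_arm", "kwargs": {"jaw": [255, 255, 255, 255], "dp": [[0, 0, 0], [0, 0, 0], [0, 0, 0], [0, 0, 0]], "rotation": [[0, 0, 0], [0, 0, 0], [0, 0, 0], [0, 0, 0]]}}

```text
clock: 23.88
position: [0.4841, 0.0279, 0.0506]
tool_rot: [3.139, -0.001, 1.066]
force: [5.6, -0.7, 6.5]
grip_width: 0.0175
```

```bash
python3 -c "
from h import *
crank(3)"
```

```text
t 23.88 theta 2.8 r 49.89 load -5.59 radial out 0.23 Fz 6.5 grip 0.0175
[[0.0019, 0.0059, 0.0], [0.0012, 0.0061, 0.0], [0.0006, 0.0062, 0.0]]
```

Emit:
{"fn": "move_arm", "kwargs": {"jaw": [255, 255, 255, 255], "dp": [[-0.001, -0.0029, 0], [0, 0, 0], [0, 0, 0], [0, 0, 0]], "rotation": [[0, 0, 0], [0, 0, 0], [0, 0, 0], [0, 0, 0]]}}

```text
clock: 24.38
position: [0.4812, 0.0283, 0.0505]
tool_rot: [3.14, -0.001, 1.066]
force: [1.0, -0.3, 10.4]
grip_width: 0.0178
```

```bash
python3 -c "
from h import *
crank(3);pad()
for f in ('w8','w9'):
    g=cv2.cvtColor(cv2.imread(f'pics/{f}.png'),cv2.COLOR_BGR2GRAY)
    for off in (.008,-.008):
        xs=np.arange(.08,.114,.0005); v=np.array([int(g[tuple(proj(f,np.r_[O+X*x+Y*off,.033]).astype(int)[::-1])]) for x in xs])
        print(f,off,xs[v<60]*1000)
s=bot.observe();print(s['moment'],s['joint_efforts'].round(1))
"
```

```text
t 24.38 theta 2.741 r 49.96 load -1.07 radial out -0.2 Fz 10.4 grip 0.0178
[[0.0022, 0.0058, 0.0], [0.0016, 0.0061, 0.0], [0.0009, 0.0062, 0.0]]
pad 0.008 (np.float64(0.097), np.float64(0.10250000000000001))
pad -0.008 (np.float64(0.097), np.float64(0.10250000000000001))
w8 0.008 [80.  80.5 81.  81.5 90.  90.5 91.  91.5 92.  92.5 93.  93.5 94.  94.5
 95.  95.5 96.  96.5]
w8 -0.008 [90.  90.5 91.  91.5 92.  92.5 93.  93.5 94.  94.5 95.  95.5 96.  96.5
 97.  97.5 98. ]
w9 0.008 [ 87.   87.5  88.   88.5  89.   89.5  90.   90.5  91.   91.5  92.   92.5
  93.   93.5  94.   94.5  95.  100.5 101.  101.5 102.  102.5 103.  103.5
 104.  104.5 105.  105.5 106.  106.5 107.  107.5 108.  108.5 109.  109.5
 110.  110.5 111.  111.5 112.  112.5 113.  113.5]
w9 -0.008 [ 87.   87.5  88.   88.5  89.   89.5  90.   90.5  91.   91.5  92.   92.5
  93.   93.5  94.   94.5 100.5 101.  101.5 102.  102.5 103.  103.5 104.
 104.5 105.  105.5 106.  106.5 107.  107.5 108.  108.5 109.  109.5 110.
 110.5 111.  111.5 112.  112.5 113.  113.5]
[-0.17650139 -0.39900913 -0.02736125] [ -0.4 -72.1  10.6 -15.8  -0.    0.6  -0. ]
```

Emit:
{"fn": "move_arm", "kwargs": {"jaw": [255, 255, 255, 255, 255], "dp": [[-0.0012, -0.0029, 0], [0, 0, 0], [0, 0, 0], [0, 0, 0], [0, 0, 0]], "rotation": [[0, 0, 0], [0, 0, 0], [0, 0, 0], [0, 0, 0], [0, 0, 0]]}}

```text
clock: 25.05
position: [0.4782, 0.0286, 0.0505]
tool_rot: [3.141, -0.001, 1.066]
force: [-1.0, -0.9, 12.3]
grip_width: 0.0177
```

```bash
python3 -c "
from h import *
crank(3);pad()
snap('top','t11')
im=cv2.imread('pics/t11.png')
for n in('t9','t11'):
  g=cv2.cvtColor(cv2.imread(f'pics/{n}.png'),cv2.COLOR_BGR2GRAY)
  u,v=proj(n,np.r_[O,.05]).astype(int); print(n,u,v); print(g[v-10:v+14,u-20:u+24:2])
"
```

```text
t 25.05 theta 2.681 r 49.99 load 0.93 radial out -0.93 Fz 12.3 grip 0.0177
[[0.0025, 0.0057, 0.0], [0.0019, 0.0059, 0.0], [0.0013, 0.0061, 0.0]]
pad 0.008 (np.float64(0.097), np.float64(0.10300000000000001))
pad -0.008 (np.float64(0.097), np.float64(0.10250000000000001))
t9 223 280
[[211 211 219 128 134 133 133 133 137  76  59  72  70  67  66  65  58  55
   54  56 199  70]
 [212 211 190 132 134 134 133 133 138  71  62  71  68  66  66  64  57  55
   54  86 199  61]
 [211 213 158 133 134 134 133 133 132  67  62  71  68  66  65  63  57  56
   53 125 182  53]
 [211 224 142 132 134 133 134 134 122  65  65  68  67  65  65  63  57  54
   51 161 156  39]
 [211 231 136 133 133 134 133 134 117  60  69  68  67  65  63  61  57  55
   49 187 139 124]
 [211 226 132 133 134 134 133 134 101  71  68  67  66  64  63  61  57  54
   66 194 119 223]
 [211 215 131 134 133 133 134 134  93  78  67  67  65  63  62  60  56  52
  106 195  89 255]
 [210 189 132 134 134 133 134 134  88  63  67  66  65  63  62  59  55  49
  136 183  67 255]
 [212 157 132 133 133 133 134 135  76  55  65  65  63  63  61  59  55  67
[... 2960 characters left out ...]
5 211 135 105 105 135 223 248
  247 247 247 247]
 [249 248 245 216 222 184 164 100  85  84  94 109 104 108 103 157 244 247
  247 247 247 247]
 [247 247 248 218 216 183 176 136 108 108 109 107 108 108 100 159 247 247
  247 247 247 247]
 [247 247 247 244 244 192 183 179 176 104 107 108 107 104 121 207 246 247
  247 247 247 247]
 [246 247 247 248 248 245 177 185 211 148 108 106 102 102 186 244 245 247
  247 247 247 247]
 [244 244 244 247 247 249 183 177 182 180 118 153 146 163 240 246 244 247
  247 247 247 247]
 [244 244 244 244 245 245 233 230 174 171 156 176 220 240 247 245 245 246
  247 247 247 247]
 [245 244 244 244 244 245 246 248 227 229 233 229 244 247 245 245 245 246
  247 247 247 247]]
```

Emit:
{"fn": "move_arm", "kwargs": {"jaw": [255, 255, 188, 188, 188, 188, 188], "dp": [[0.0006, 0.0014, 0], [0, 0, 0], [0, 0, 0], [0, 0, 0], [0, 0, 0], [0, 0, 0], [0, 0, 0]], "rotation": [[0, 0, 0], [0, 0, 0], [0, 0, 0], [0, 0, 0], [0, 0, 0], [0, 0, 0], [0, 0, 0]]}}

```text
clock: 26.02
position: [0.4791, 0.0285, 0.0499]
tool_rot: [-3.142, 0.0, 1.066]
force: [-0.8, 0.5, -0.2]
grip_width: 0.0225
```

```bash
python3 -c "
from h import *
crank(1);pad()
s,R=rz();t=s['position']
snap('wrist','k1');g=cv2.cvtColor(cv2.imread('pics/k1.png'),cv2.COLOR_BGR2GRAY)
u,v=proj('k1',np.r_[t[:2],.0895]).astype(int);print(u,v)
for r in (-6,0,6): print(g[v+r,u-50:u+51:2])
"
```

```text
t 26.02 theta 2.698 r 49.93 load 0.81 radial out 0.49 Fz -0.2 grip 0.0225
[[0.0025, 0.0057, 0.0]]
pad 0.008 (np.float64(0.0975), np.float64(0.10250000000000001))
pad -0.008 (np.float64(0.097), np.float64(0.10250000000000001))
313 326
[ 90  85  82  88  88  94  20  25  26  27  30  31  24  60  63 100 119 127
 129 130 129 135 129 136 132 131 132 121 118 120 121 121 124 130  64  68
  57  41 193 215 187  15  22  20  20  33  17  22  93  90  85]
[ 26  28 107 138 129 162  56  67  51  32  14  24  17 140  71 120 130 125
 124 132 133 122 120 121 123 124 120 126 125 122 128 131 132 129 136 113
  62  29 226 222 210   7  10  35  27  28  31  35  97 107 111]
[ 32  19  29  81 221 186  55  67  47  25  22  26   3 237 164  92 112 115
 119 119 116 120 118 124 122 119 123 127 126 133 136 134 137 136 139 114
 120 224 216 219 232   1  27  22  22  28  30  32 104 112  55]
```

Emit:
{"fn": "move_arm", "kwargs": {"jaw": [160, 140, 120, 120, 120, 120], "dp": [[0, 0, 0], [0, 0, 0], [0, 0, 0], [0, 0, 0], [0, 0, 0], [0, 0, 0]], "rotation": [[0, 0, 0], [0, 0, 0], [0, 0, 0], [0, 0, 0], [0, 0, 0], [0, 0, 0]]}}

```text
clock: 26.88
position: [0.4791, 0.0285, 0.0499]
tool_rot: [3.142, -0.0, 1.066]
force: [0.7, -0.6, 1.1]
grip_width: 0.0452
```

```bash
python3 -c "
from h import *
crank(1);pad()
s,R=rz();t=s['position']
snap('wrist','k2');g=cv2.cvtColor(cv2.imread('pics/k2.png'),cv2.COLOR_BGR2GRAY)
u,v=proj('k2',np.r_[t[:2],.0895]).astype(int);print(u,v)
for r in (-6,0,6): print(g[v+r,u-50:u+51:2])
"
```

```text
t 26.88 theta 2.7 r 49.98 load -0.73 radial out -0.6 Fz 1.1 grip 0.0452
[[0.0024, 0.0058, 0.0]]
pad 0.008 (np.float64(0.0975), np.float64(0.10250000000000001))
pad -0.008 (np.float64(0.097), np.float64(0.10250000000000001))
313 326
[171 174 170 171 170 135 171 202 217 222 216 214 201  46  66  97 123 127
 129 128 132 134 130 136 129 139 132 137 134 133 139 136 136 138 140 131
  99  76 173 195 193 189 153 115  73  66  63  55  61  60  63]
[167 166 164 168 171 131 169 199 216 220 216 213 217 171  79 120 126 128
 129 133 132 135 136 135 137 134 138 138 142 142 144 144 144 149 149 144
 115  68 201 198 196 194 195 183 161  91  53  65  57  64  63]
[167 166 164 165 162 117 163 198 217 219 217 214 211 223 165 101 129 131
 131 137 132 133 132 136 137 138 130 128 130 129 139 146 138 139 139 114
 113 209 215 219 222 221 216 220 217 185 124  71  63  67  63]
```

Emit:
{"fn": "move_arm", "kwargs": {"jaw": [100, 100, 100, 100, 100, 100], "dp": [[0, 0, -0.02], [0, 0, -0.05], [0, 0, -0.06], [0, 0, -0.06], [0, 0, 0], [0, 0, 0]], "rotation": [[0, 0, 0], [0, 0, 0], [0, 0, 0], [0, 0, 0], [0, 0, 0], [0, 0, 0]]}}

```text
clock: 27.72
position: [0.4789, 0.0287, 0.2023]
tool_rot: [-3.142, -0.001, 1.066]
force: [-0.2, 0.3, 0.5]
grip_width: 0.0523
```

```bash
python3 -c "
from h import *
s=bot.observe();print(s['clock'],s['position'],s['force'])
snap('wrist','k3');g=cv2.cvtColor(cv2.imread('pics/k3.png'),cv2.COLOR_BGR2GRAY)
for th in (2.5,2.58,2.66,2.74,2.82):
    p=O-.05*np.cos(th)*X+.05*np.sin(th)*Y; u,v=proj('k3',np.r_[p,.0895])
    yy,xx=np.ogrid[:480,:640]; m=(xx-u)**2+(yy-v)**2<8**2; print(th,u.round(),v.round(),g[m].mean().round(1),g[m].std().round(1))
pad_=[]
for off in (.008,-.008):
    xs=np.arange(.085,.114,.0005); v=np.array([int(g[tuple(proj('k3',np.r_[O+X*x+Y*off,.033]).astype(int)[::-1])]) for x in xs]); print('pad',xs[v<60]*1000)
p=np.r_[O+X*.115,.066]; u,v=proj('k3',p).astype(int); print('cap px',u,v); print(g[v-24:v+25:4,u-24:u+25:4])
"
```

```text
27.725 [0.47886477 0.02869078 0.20225514] [-0.21465607  0.27956146  0.51380658]
2.5 304.0 235.0 189.8 47.1
2.58 308.0 232.0 153.9 44.1
2.66 313.0 229.0 137.5 7.9
2.74 318.0 227.0 139.2 6.9
2.82 323.0 225.0 127.6 28.6
pad [ 97.   97.5  98.   98.5  99.   99.5 100.  100.5 101.  101.5 102.  102.5]
pad [ 97.   97.5  98.   98.5  99.   99.5 100.  100.5 101.  101.5 102.  102.5]
cap px 343 130
[[242 153 151 152 119 120 189 171 183 237 238 235 231]
 [147 151 146  99  99  98  72 142 135 128 141 223 240]
 [144 147  93  99  94 106 116 106 137 135 118 237 236]
 [140  88  98  95  84 161 161 156 129 137 138 169 236]
 [117  93  94 114 150 225 230 233 141 139 138 138 162]
 [112 139  84 154 232 229 230 230 234  83 136 137 211]
 [180 100 124 144 230 229 231 232 234 218  48 207 238]
 [148 146 126 169 232 230 233 233 233 232 232 235 236]
 [226 149 128 181 191 231 236 238 221 233 231 235 238]
 [217 131 141 146 205 193 225 221 191 235 233 235 237]
 [215 229  32  35  23 126 123  31  45  89 236 237 238]
 [218 226   9  50  51  46  50  50  52  41 237 236 238]
 [159 161 142 146 134 184 213 153 172 245 232 236 238]]
```

```bash
python3 -c "
from h import *
print(workorder.job_done())"
```

```text
the job is handed in; nothing more can be done
None
```

I stood the clear vial in the V nest, let it go, then cranked the clamp clockwise with a light 25 N grip. I released the knob at about 2.7 rad and handed the job in at 27.7 s; no verdict was reported.

**Last checks:**
- The knob stayed put, both when I opened the fingers a little as a cage and when I opened them fully.
- In the final wrist image (read by pixel values, since my picture views were used up) the knob sits near 2.7 rad. The pad is about 8 mm forward against the vial, and the cap is at the nest.
- The arm was clear of everything, with force readings near zero.

**Things that did not go cleanly:**
- **First grasp:** my first grip closed on the vial's cap, so I opened and regripped on the glass. The vial was held about 2–3° tilted on the way, but looked upright in the nest after release.
- **Dwell position:** the load peaked at about 10 N, above the 7 N you gave, and fell to about 0.5 N at 2.69 rad. At 2.80 rad the crank pushed forward with about 5.6 N, which I took as the start of the fall. I turned it back about 0.1 rad and released where the load was about zero. The low-load range I measured was narrower than the stated 0.42 rad. I put that down to give in the gripper but did not confirm it.

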